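# Lay out a stem-disc series on the tree-ring measuring bed

## Robot

A 7-joint arm with a two-finger parallel gripper is mounted at the origin on the work surface. World frame = base frame: x ahead of the robot, y to its left, z up, the work surface at z = 0. Lengths are in mm, angles in rad, forces in N, time in s.
With the tool pointing down it reaches from about 400 to 750 mm from the base axis. Payload 19.5 kg.
Tool frame: the origin (TCP) lies on the centre line of the jaws, within the pads' length; the fingertips stand 25 mm ahead of it and the grasp point (between the pads) lies 6 mm ahead of it; z points along the fingers, y is the line along which they close (so a half turn about z gives the same grasp; the last joint's range is limited). The gripper opens to 85 mm and grips with 20 to 120 N. Pads are 22 mm wide; open, the fingers measure 114 mm over their backs; the gripper's body (76 mm by 85 mm) begins 54 mm behind the grasp point. The pads swing forward as they close: fully open they stand 13 mm farther back than shut.
Start: joints at [-1.213, 0.707, -0.028, 1.485, 0.022, 0.951, -0.075], TCP at [223.796, 529.635, 256.268] pointing down, gripper open.
Joint ranges: [-2.71, 2.71], [-0.32, 2.16], [-1.57, 1.52], [0, 2.45], [-1.46, 4.6], [0, 2.02], [-2.83, 2.83]. Speed limits (rad/s): [1.89, 1.89, 2.57, 2.57, 3.01, 3.01, 3.01].

## Interface

Orientations are given as a 3x3 rotation matrix whose columns are the frame's x, y, z axes.
In Python, from plant import readout, viewer, job gives the robot as it stands.
- The arm moves only by the tool move_arm, never from a script. Its argument "increments" is one flat list of numbers, 4 for each row, row after row: the shift along the tool's x, y, z in m, then the turn about the tool's z in units of 6 degrees (1.0 is 6 degrees). In form: [x, y, z, spin, x, y, z, spin, ...]. A call has 1 to 12 rows; each row is the pose to reach, as a shift and turn from the pose commanded when the call began, along the tool's axes at that moment; what a row does not reach only later rows make up. A row lasts 1/12 s, in which the tool goes at most 41.7 mm and 7.16 degrees, less where a joint would pass 70% of its speed; a pose out of reach is approached as far as the arm can. A call with a gripper value outside its range is refused whole. "grip" is the closure in counts, from 0 (fully open) to 255 (shut), set as the call begins (left out, the last holds). The fingers move at their own pace and stop on an object; "newtons" is the grip in N (left out, the last holds). Time passes only in rows, so rows that repeat a pose let the fingers close. It gives the time, the measured TCP pose, the force, the opening and the grip force at its end, in the units of the state.
- readout.observe(): the state, without advancing time (a new reading comes with each control period).
- viewer.get_image(name): name is "side" or "top" or "wrist"; returns a dict with "color" (420x560x3 uint8, red, green, blue), "camera_matrix" (3x3 intrinsics, pixels), "rvec" (rotation vector, rad) and "tvec" (3), from world to camera coordinates, as OpenCV has them. Camera axes: x right, y down, z forward; pixel columns grow to the right and rows downward; lengths in mm; the calibration is good to about 2 mm. A picture is of the moment at which its call begins. There is no depth.
- job.finish_job(): hands the job in; it is judged then, once.
The state is a dict: "t": time; "joint_pos": joint angles; "dq": joint speeds; "effort": joint torques, N m; "eef_pos": TCP position; "eef_rot": TCP orientation; "ft_force": force on the tool from outside, world axes, zero at the start; "ft_torque": the same for the moment, N m; "finger_gap": opening from 0.0 (shut) to 1.0 (fully open); "grip_force": force on a finger pad.
Only numpy, scipy, OpenCV 4.12 (cv2) and the standard library are available. Lean on these libraries where they do the work, as an engineer would, in place of code of your own. Each camera call takes 0.05 s, during which the arm holds its last target. There are 200 camera calls.

## Task

Lay the four loose tree-stem discs flat on the measuring bed, ring faces up, one centred on each mark, in order of size: the largest on the mark next to the red end stop, then ever smaller towards the grey one. Do not knock over the glass vial that stands among them.

Things in the scene. Friction and masses are not known exactly. Their poses are not given: they have to be found in the camera images.
- disc_a: loose tree-stem slice, the third largest of four: a flat round wooden disc 44 mm in diameter over its dark bark, 26 mm thick, about 26 g, pale face with growth rings on top; starts lying on the table. Origin: centre of its underside; z up through the ring face
- disc_b: loose tree-stem slice, the largest of four: a flat round wooden disc 64 mm in diameter over its dark bark, 26 mm thick, about 54 g, pale face with growth rings on top; starts lying on the table. Origin: centre of its underside; z up through the ring face
- disc_c: loose tree-stem slice, the smallest of four: a flat round wooden disc 34 mm in diameter over its dark bark, 26 mm thick, about 15 g, pale face with growth rings on top; starts lying on the table. Origin: centre of its underside; z up through the ring face
- disc_d: loose tree-stem slice, the second largest of four: a flat round wooden disc 54 mm in diameter over its dark bark, 26 mm thick, about 39 g, pale face with growth rings on top; starts lying on the table. Origin: centre of its underside; z up through the ring face
- mark_1: one of four identical printed marks (white circle 58 mm across, black rim and centre dot) in a straight row, 82 mm centre to centre, on the measuring bed, a fixed level aluminium bar 80 x 400 mm, 12 mm high. The mark's number says nothing of its place in the row. Origin: mark's centre on the bed's top, 12 mm above the table; y along the row, x across the bed
- mark_2: one of four identical printed marks (white circle 58 mm across, black rim and centre dot) in a straight row, 82 mm centre to centre, on the measuring bed, a fixed level aluminium bar 80 x 400 mm, 12 mm high. The mark's number says nothing of its place in the row. Origin: mark's centre on the bed's top, 12 mm above the table; y along the row, x across the bed
- mark_3: one of four identical printed marks (white circle 58 mm across, black rim and centre dot) in a straight row, 82 mm centre to centre, on the measuring bed, a fixed level aluminium bar 80 x 400 mm, 12 mm high. The mark's number says nothing of its place in the row. Origin: mark's centre on the bed's top, 12 mm above the table; y along the row, x across the bed
- mark_4: one of four identical printed marks (white circle 58 mm across, black rim and centre dot) in a straight row, 82 mm centre to centre, on the measuring bed, a fixed level aluminium bar 80 x 400 mm, 12 mm high. The mark's number says nothing of its place in the row. Origin: mark's centre on the bed's top, 12 mm above the table; y along the row, x across the bed
- red_stop: fixed red end block on one end of the bed (an equal grey block is on the other end; which end is red changes), in line with the marks: 60 mm across the bed, 20 mm along it, 30 mm high above the bed's top. Origin: centre of its underside on the bed's top, 62 mm from the centre of the nearest mark; y runs along the row
- vial: small amber glass vial with white cap, 28 mm in diameter, 60 mm tall, 35 g, standing loose among the discs; not to be moved to anywhere, only left standing. Origin: centre of its underside; z up
There are look-alikes about, which are no part of the job. What is shaped like the disc_d but purple or yellow is not meant.

How it is judged (in metres and radians):
At the end, for the whole second after the job is handed in: Counted from the red stop, the discs lie largest to smallest, each on its own mark with its centre within 12 mm of the mark's centre, its underside within 4 mm of the bed's top, flat within 0.12 rad with the ring face up, at rest and released; the vial stands upright (within 0.2 rad) (((horizontal distance between disc_b and mark_1 below 0.012 m and horizontal distance between mark_1 and red_stop between 0.042 and 0.082 m and z of disc_b in the frame of mark_1 between -0.004 and 0.004 m) or (horizontal distance between disc_b and mark_2 below 0.012 m and horizontal distance between mark_2 and red_stop between 0.042 and 0.082 m and z of disc_b in the frame of mark_2 between -0.004 and 0.004 m) or (horizontal distance between disc_b and mark_3 below 0.012 m and horizontal distance between mark_3 and red_stop between 0.042 and 0.082 m and z of disc_b in the frame of mark_3 between -0.004 and 0.004 m) or (horizontal distance between disc_b and mark_4 below 0.012 m and horizontal distance between mark_4 and red_stop between 0.042 and 0.082 m and z of disc_b in the frame of mark_4 between -0.004 and 0.004 m)) and angle between each of disc_b, disc_d, disc_a, disc_c's own z axis and vertical below 0.12 rad and linear speed of each of disc_b, disc_d, disc_a, disc_c below 0.02 m/s and contact force between each of disc_b, disc_d, disc_a, disc_c and the fingers below 0.05 N and ((horizontal distance between disc_d and mark_1 below 0.012 m and horizontal distance between mark_1 and red_stop between 0.124 and 0.164 m and z of disc_d in the frame of mark_1 between -0.004 and 0.004 m) or (horizontal distance between disc_d and mark_2 below 0.012 m and horizontal distance between mark_2 and red_stop between 0.124 and 0.164 m and z of disc_d in the frame of mark_2 between -0.004 and 0.004 m) or (horizontal distance between disc_d and mark_3 below 0.012 m and horizontal distance between mark_3 and red_stop between 0.124 and 0.164 m and z of disc_d in the frame of mark_3 between -0.004 and 0.004 m) or (horizontal distance between disc_d and mark_4 below 0.012 m and horizontal distance between mark_4 and red_stop between 0.124 and 0.164 m and z of disc_d in the frame of mark_4 between -0.004 and 0.004 m)) and ((horizontal distance between disc_a and mark_1 below 0.012 m and horizontal distance between mark_1 and red_stop between 0.206 and 0.246 m and z of disc_a in the frame of mark_1 between -0.004 and 0.004 m) or (horizontal distance between disc_a and mark_2 below 0.012 m and horizontal distance between mark_2 and red_stop between 0.206 and 0.246 m and z of disc_a in the frame of mark_2 between -0.004 and 0.004 m) or (horizontal distance between disc_a and mark_3 below 0.012 m and horizontal distance between mark_3 and red_stop between 0.206 and 0.246 m and z of disc_a in the frame of mark_3 between -0.004 and 0.004 m) or (horizontal distance between disc_a and mark_4 below 0.012 m and horizontal distance between mark_4 and red_stop between 0.206 and 0.246 m and z of disc_a in the frame of mark_4 between -0.004 and 0.004 m)) and ((horizontal distance between disc_c and mark_1 below 0.012 m and horizontal distance between mark_1 and red_stop between 0.288 and 0.328 m and z of disc_c in the frame of mark_1 between -0.004 and 0.004 m) or (horizontal distance between disc_c and mark_2 below 0.012 m and horizontal distance between mark_2 and red_stop between 0.288 and 0.328 m and z of disc_c in the frame of mark_2 between -0.004 and 0.004 m) or (horizontal distance between disc_c and mark_3 below 0.012 m and horizontal distance between mark_3 and red_stop between 0.288 and 0.328 m and z of disc_c in the frame of mark_3 between -0.004 and 0.004 m) or (horizontal distance between disc_c and mark_4 below 0.012 m and horizontal distance between mark_4 and red_stop between 0.288 and 0.328 m and z of disc_c in the frame of mark_4 between -0.004 and 0.004 m)) and angle between vial's own z axis and vertical below 0.2 rad); the robot touches nothing.
It fails at once if the glass vial is tipped over (angle between vial's own z axis and vertical above 0.4 rad).
It also fails if it takes over 96 s, if anything falls off the work surface, if the arm or the gripper's body presses on something with over 40 N, if the wrist force passes 120 N, or if a joint passes its speed limit or range.

## Working session

There is one attempt and no reset: what is moved stays moved. The work goes in short steps, Python scripts to look and compute and a tool call to move; the robot and the scene stay as the last step left them, time stands still between calls to the robot, and variables do not carry over. Pictures are saved under pics/ and viewed, at most 14 in all, crops included, and the job is handed in when it is done.

Besides the shell and the picture viewer there is one more tool, called after "Emit:" as name(argument=value, ...), one argument or row to a line, values as JSON. move_arm: Moves the arm, as the interface text tells. Its arguments: {"type":"object","properties":{"increments":{"type":"array","items":{"type":"number"}},"grip":{"type":"number"},"newtons":{"type":"number"}},"required":["increments"]}

```bash
mkdir -p pics
cat > h.py <<'E'
import numpy as np, cv2
from plant import readout, viewer, job
def im(n):
    d=viewer.get_image(n); R=cv2.Rodrigues(np.array(d["rvec"],float))[0]
    return d["color"],np.array(d["camera_matrix"],float),R,np.array(d["tvec"],float).ravel()
def ray(c,u,v,z):
    _,K,R,t=c; d=R.T@np.linalg.inv(K)@[u,v,1]; o=-R.T@t
    return o+d*(z-o[2])/d[2]
def proj(c,p):
    _,K,R,t=c; q=K@(R@np.array(p,float)+t); return q[:2]/q[2]
def save(c,n,crop=None,s=1):
    i=c[0][:,:,::-1]
    if crop: x0,y0,x1,y1=crop; i=i[y0:y1,x0:x1]
    cv2.imwrite("pics/"+n,cv2.resize(i,None,fx=s,fy=s))
E
python3 - <<'E'
from h import *
for n in("top","side"):
    c=im(n); save(c,n+"0.png"); print(n,-c[2].T@c[3]); np.savez(n+"0.npz",*c)
print(readout.observe())
E
```

```text
top [319.46631691  65.85583708 846.87759835]
side [ 244.28286873 -758.87176984  512.8531985 ]
{'t': 0.1, 'joint_pos': array([-1.21273805,  0.7070145 , -0.02762085,  1.48493632,  0.02202239,
        0.95091655, -0.07550924]), 'dq': array([ 0.00063541, -0.00036039, -0.00042789, -0.00192893, -0.00044055,
        0.00140542,  0.00018621]), 'effort': array([ 2.97703307e-03, -8.84296989e+01,  1.23656966e+00, -2.36451477e+01,
        1.69490709e-02,  5.11436883e-03, -5.38717597e-05]), 'eef_pos': array([223.70815523, 529.47051045, 255.89300741]), 'eef_rot': array([[-9.21157322e-01,  3.89190283e-01, -3.36054372e-04],
       [ 3.89190425e-01,  9.21156872e-01, -9.11628869e-04],
       [-4.52383032e-05, -9.70542751e-04, -9.99999528e-01]]), 'ft_force': array([-0.06506949,  0.46702607,  0.33907954]), 'ft_torque': array([0.023775  , 0.01807665, 0.00080252]), 'grip_force': 0.0, 'finger_gap': 1.0030182745817855}
```

View pics/top0.png

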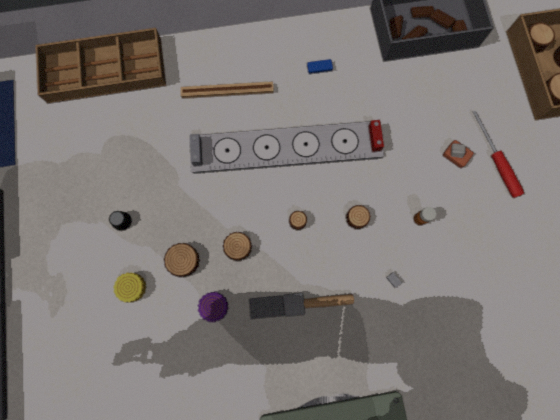

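View pics/side0.png

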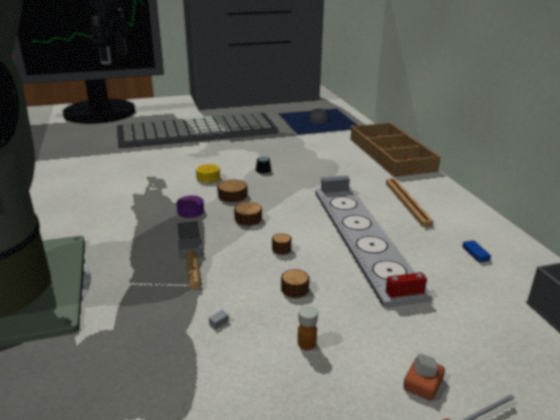

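Top view: wooden discs at (181,260) (largest), (237,246), (358,216) and (298,220) (smallest). The vial is at (425,215). Look-alikes are the yellow disc (129,287), purple disc (213,307) and a black cap (120,220), all rejected by colour. The marks are at (228,151), (267,147), (306,144) and (345,141), with the red stop on the right at (376,136).

Run:
```python
from h import *
d=np.load("top0.npz"); c=[d[k] for k in d.files]
hsv=cv2.cvtColor(c[0],cv2.COLOR_RGB2HSV)
g=cv2.cvtColor(c[0],cv2.COLOR_RGB2GRAY)
for n,(u,v) in dict(b=(181,260),d=(237,246),a=(358,216),c=(298,220)).items():
    m=((hsv[:,:,1]>90)&((hsv[:,:,0]<25)|(hsv[:,:,0]>170))).astype(np.uint8)
    k,l,s,ce=cv2.connectedComponentsWithStats(m)
    i=l[v,u]; p=ray(c,*ce[i],26); a=s[i]
    w=ray(c,a[0],ce[i][1],26)-ray(c,a[0]+a[2],ce[i][1],26)
    # face: brighter part
    f=((l==i)&(hsv[:,:,2]>110)).astype(np.uint8); (x,y),r=cv2.minEnclosingCircle(cv2.findNonZero(f))
    print(n,ce[i].round(1),a,p.round(1),np.linalg.norm(w).round(1),'face',ray(c,x,y,26).round(1),r)
for u,v in((228,151),(267,147),(306,144),(345,141)):
    s=255-g[v-6:v+7,u-6:u+7].astype(float); s=np.clip(s-s.max()+60,0,None)
    y,x=np.mgrid[v-6:v+7,u-6:u+7]; q=((x*s).sum()/s.sum(),(y*s).sum()/s.sum())
    print(np.round(q,1),ray(c,*q,12).round(1))
print('red',ray(c,376,136,42),'vial',ray(c,419,218,0),ray(c,430,213,60),'black',ray(c,121,222,0),'yel',ray(c,129,287,26),'pur',ray(c,213,307,26), 'brush',ray(c,250,307,10),ray(c,352,300,10))
save(c,"crop.png",(90,110,450,340),2.2)
```

```text
b [181.3 259.5] [164 243  35  33 878] [432.9 235.2  26. ] 67.4 face [435.  238.2  26. ] 15.573267936706543
d [237.  245.8] [224 232  28  28 602] [441.7 125.6  26. ] 54.3 face [443.5 126.7  26. ] 12.4835844039917
a [357.9 216.5] [347 206  23  23 414] [ 460.3 -117.7   26. ] 45.3 face [ 461.4 -119.1   26. ] 9.92840576171875
c [297.8 219.6] [290 211  17  18 243] [4.734e+02 3.000e-01 2.600e+01] 33.4 face [475.3   0.   26. ] 7.381258964538574
[227.  149.9] [645.5 118.9  12. ]
[266.3 146.8] [639.   37.2  12. ]
[305.3 143.6] [632.8 -44.4  12. ]
[344.6 140.5] [ 626.1 -126.5   12. ]
red [ 614.24397722 -184.1858815    42.        ] vial [ 441.5859272  -245.09472428    0.        ] [ 438.94754976 -245.86946592   60.        ] black [531.70489285 352.76770949   0.        ] yel [397.16256465 338.90234261  26.        ] pur [334.68899381 186.29102524  26.        ] brush [323.49965804 118.75959416  10.        ] [304.65688343 -76.41042844  10.        ]
```

View pics/crop.png

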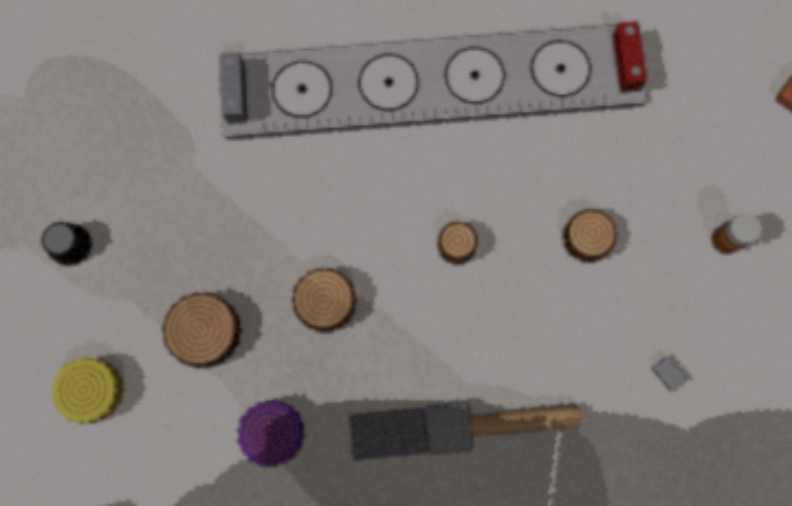

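The four discs measure 67, 54, 45 and 33 mm wide against the given 64, 54, 44 and 34, and the marks are 82 mm apart, so the choice holds. Closing the jaws across the bed works for every pick and place. First I go above disc_b.

Emit:
move_arm(
  increments=[-0.308,-0.1885,0.146,11.93,-0.308,-0.1885,0.146,11.93,-0.308,-0.1885,0.146,11.93,-0.308,-0.1885,0.146,11.93,-0.308,-0.1885,0.146,11.93,-0.308,-0.1885,0.146,11.93,-0.308,-0.1885,0.146,11.93,-0.308,-0.1885,0.146,11.93,-0.308,-0.1885,0.146,11.93,-0.308,-0.1885,0.146,11.93,-0.308,-0.1885,0.146,11.93,-0.308,-0.1885,0.146,11.93],
  grip=0,
  newtons=40,
)

```text
t: 1.1
eef_pos: [434.2, 235.6, 109.9]
eef_rot: [[0.079, 0.997, -0.001], [0.997, -0.079, -0.001], [-0.001, -0.001, -1.0]]
ft_force: [-1.0, -0.0, -0.4]
finger_gap: 1.001
grip_force: 0.0
```

```bash
cat >> h.py <<'E'
def go(x,y,z):
    o=readout.observe(); R=np.array(o["eef_rot"]); p=np.array(o["eef_pos"])
    print("t",round(o["t"],2),"tcp",p.round(1),"yang",np.degrees(np.arctan2(R[1,1],R[0,1])).round(1),"j",np.round(o["joint_pos"],2),"gap",round(o["finger_gap"]*85,1),"incr",(R.T@(np.array([x,y,z])-p)/1000).round(4))
E
python3 - <<'E'
from h import *
go(434,236,22)
c=im("wrist"); save(c,"w0.png"); np.savez("w0.npz",*c); print(proj(c,[434,236,26]))
E
```

```text
t 1.1 tcp [434.2 235.6 109.9] yang -4.5 j [-0.65  0.84  0.15  1.93 -0.3   0.39 -0.34] gap 85.1 incr [ 0.0004 -0.0001  0.0879]
[281.1758083  230.44169248]
```

View pics/w0.png

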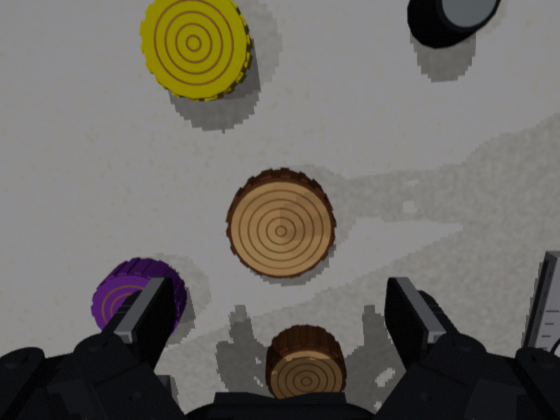

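Wrist view: disc_b's ring centre is at (281,231) and the prediction was (281.2,230.4), so I go down. Its neighbours are clear.

Emit:
move_arm(
  increments=[0,0,0.025,0,0,0,0.05,0,0,0,0.07,0,0,0,0.083,0,0,0,0.088,0,0,0,0.088,0],
)

```text
t: 1.65
eef_pos: [433.4, 236.8, 21.9]
eef_rot: [[0.076, 0.997, -0.001], [0.997, -0.076, -0.0], [-0.0, -0.001, -1.0]]
ft_force: [1.5, 0.1, -0.2]
finger_gap: 1.0
grip_force: 0.0
```

Emit:
move_arm(
  increments=[0,0,0,0,0,0,0,0,0,0,0,0,0,0,0,0,0,0,0,0,0,0,0,0,0,0,0,0,0,0,0,0],
  grip=255,
  newtons=40,
)

```text
t: 2.32
eef_pos: [434.3, 236.6, 23.5]
eef_rot: [[0.077, 0.997, 0.001], [0.997, -0.077, 0.001], [0.001, 0.001, -1.0]]
ft_force: [-1.5, 0.2, 9.2]
finger_gap: 0.741
grip_force: 41.8
```

Emit:
move_arm(
  increments=[0,0,-0.01,0,0,0,-0.03,0,0,0,-0.05,0,0,0,-0.07,0,0,0,-0.085,0,0,0,-0.088,0,0,0,-0.088,0],
)

```text
t: 2.9
eef_pos: [434.4, 236.5, 111.8]
eef_rot: [[0.078, 0.997, 0.002], [0.997, -0.078, 0.001], [0.001, 0.002, -1.0]]
ft_force: [-0.1, 0.1, -1.2]
finger_gap: 0.737
grip_force: 44.2
```

Run:
```python
from h import *
go(626.3,-126.3,36)
c=im("side"); save(c,"s1.png",(120,100,440,340),2)
```

```text
t 2.9 tcp [434.4 236.5 111.8] yang -4.5 j [-0.65  0.84  0.16  1.93 -0.31  0.39 -0.34] gap 62.7 incr [-0.3469  0.2194  0.0757]
```

View pics/s1.png

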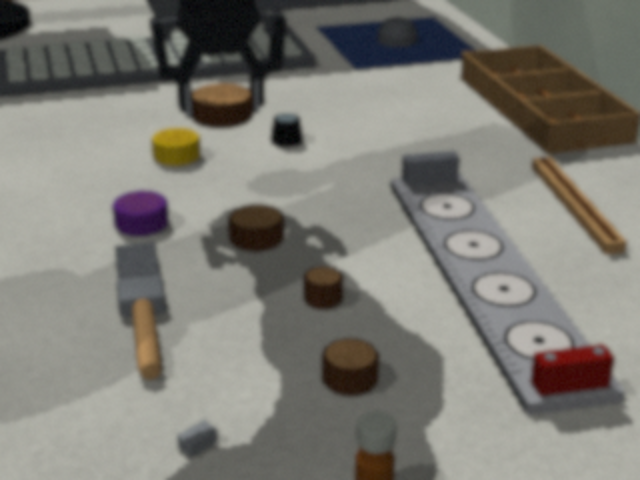

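Disc_b is held level. The tips reached the table at TCP z of about 23.5, so I'll grip the others from a slightly higher TCP. Now I carry it over the red-end mark.

Emit:
move_arm(
  increments=[-0.017,0.011,0,0,-0.045,0.028,0,0,-0.075,0.047,0,0,-0.105,0.066,0,0,-0.135,0.085,0,0,-0.165,0.104,0,0,-0.195,0.123,0,0,-0.225,0.142,0,0,-0.255,0.161,0,0,-0.285,0.18,0,0,-0.315,0.199,0,0,-0.335,0.212,0,0],
)

```text
t: 3.95
eef_pos: [619.6, -118.1, 109.4]
eef_rot: [[0.08, 0.997, -0.001], [0.997, -0.08, -0.001], [-0.001, -0.001, -1.0]]
ft_force: [-0.4, 0.7, -0.0]
finger_gap: 0.741
grip_force: 44.2
```

Emit:
move_arm(
  increments=[-0.01,0.006,0,0,-0.012,0.0075,0,0,-0.012,0.0075,0,0],
)

```text
t: 4.2
eef_pos: [625.4, -127.1, 109.3]
eef_rot: [[0.079, 0.997, -0.001], [0.997, -0.079, 0.0], [0.0, -0.001, -1.0]]
ft_force: [-0.0, 0.7, -0.7]
finger_gap: 0.733
grip_force: 44.2
```

Run:
```python
from h import *
go(626.3,-126.3,36)
```

```text
t 4.2 tcp [ 625.4 -127.1  109.3] yang -4.5 j [ 0.11  0.99  0.09  1.38 -0.1   0.78  0.15] gap 62.3 incr [0.0009 0.001  0.0733]
```

Emit:
move_arm(
  increments=[0.001,0.001,0.02,0,0.001,0.001,0.04,0,0.001,0.001,0.055,0,0.001,0.001,0.065,0,0.001,0.001,0.07,0,0.001,0.001,0.073,0,0.001,0.001,0.073,0,0.001,0.001,0.073,0],
)

```text
t: 4.87
eef_pos: [627.1, -125.9, 38.0]
eef_rot: [[0.078, 0.997, 0.001], [0.997, -0.078, -0.0], [-0.0, 0.001, -1.0]]
ft_force: [0.1, 0.8, -0.0]
finger_gap: 0.732
grip_force: 44.2
```

Emit:
move_arm(
  increments=[0,0,0,0,0,0,0,0,0,0,0,0,0,0,0,0,0,0,0,0,0,0,0,0],
  grip=0,
)

```text
t: 5.37
eef_pos: [626.9, -126.1, 37.4]
eef_rot: [[0.078, 0.997, 0.0], [0.997, -0.078, -0.0], [-0.0, 0.0, -1.0]]
ft_force: [-0.2, 0.7, 1.3]
finger_gap: 1.0
grip_force: 0.0
```

Emit:
move_arm(
  increments=[0,0,-0.02,0,0,0,-0.045,0,0,0,-0.07,0,0,0,-0.08,0,0,0,-0.08,0],
)

```text
t: 5.78
eef_pos: [627.8, -126.3, 119.7]
eef_rot: [[0.078, 0.997, 0.003], [0.997, -0.078, -0.001], [-0.0, 0.003, -1.0]]
ft_force: [0.1, 0.6, -0.5]
finger_gap: 0.999
grip_force: 0.0
```

Run:
```python
from h import *
go(442.5,126,110)
c=im("wrist"); save(c,"w1.png"); print(proj(c,[626.1,-126.5,38]))
```

```text
t 5.78 tcp [ 627.8 -126.3  119.7] yang -4.5 j [ 0.11  0.98  0.09  1.37 -0.1   0.8   0.15] gap 84.9 incr [ 0.237  -0.2045  0.0089]
[277.97176501 232.91857181]
```

View pics/w1.png

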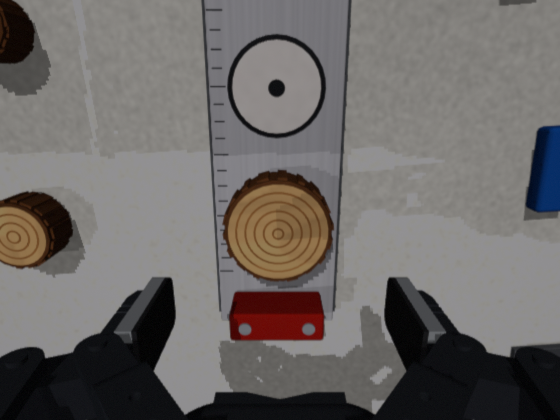

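Disc_b sits with its centre at (279,233), and the mark is predicted at (278,233). Next is disc_d.

Emit:
move_arm(
  increments=[0.237,-0.2045,0.009,0,0.237,-0.2045,0.009,0,0.237,-0.2045,0.009,0,0.237,-0.2045,0.009,0,0.237,-0.2045,0.009,0,0.237,-0.2045,0.009,0,0.237,-0.2045,0.009,0,0.237,-0.2045,0.009,0,0.237,-0.2045,0.009,0,0.237,-0.2045,0.009,0,0.237,-0.2045,0.009,0,0.237,-0.2045,0.009,0],
)

```text
t: 6.83
eef_pos: [442.0, 125.2, 107.9]
eef_rot: [[0.08, 0.997, -0.0], [0.997, -0.08, -0.001], [-0.001, -0.0, -1.0]]
ft_force: [0.5, 0.3, 0.3]
finger_gap: 1.0
grip_force: 0.0
```

```bash
cat >> h.py <<'E'
def ring(p):
    c=im("wrist"); u,v=proj(c,p); h=cv2.cvtColor(c[0],cv2.COLOR_RGB2HSV)
    m=((h[:,:,1]>80)&((h[:,:,0]<25)|(h[:,:,0]>170))&(h[:,:,2]>100)).astype(np.uint8)
    m=cv2.morphologyEx(m,cv2.MORPH_CLOSE,np.ones((7,7)))
    _,l,s,ce=cv2.connectedComponentsWithStats(m); i=l[int(v),int(u)]
    (x,y),r=cv2.minEnclosingCircle(cv2.findNonZero((l==i).astype(np.uint8)))
    q=ray(c,x,y,p[2]); e=ray(c,x+r,y,p[2])
    print("pred",u.round(),v.round(),"face",round(x),round(y),"world",q.round(1),"diam",(2*np.linalg.norm(e-q)).round(1)); return q
E
python3 - <<'E'
from h import *
q=ring([442.5,126,26]); go(q[0],q[1],27)
E
```

```text
pred 282.0 231.0 face 282 231 world [442.4 125.9  26. ] diam 48.6
t 6.88 tcp [442.  125.2 108. ] yang -4.6 j [-0.4   0.82  0.1   2.05 -0.25  0.28 -0.17] gap 84.9 incr [0.0008 0.0004 0.081 ]
```

Emit:
move_arm(
  increments=[0,0,0.025,0,0,0,0.05,0,0,0,0.068,0,0,0,0.078,0,0,0,0.081,0,0,0,0.081,0],
)

```text
t: 7.38
eef_pos: [441.6, 125.7, 27.1]
eef_rot: [[0.079, 0.997, -0.001], [0.997, -0.079, -0.0], [-0.0, -0.001, -1.0]]
ft_force: [-0.9, -1.3, 0.2]
finger_gap: 0.998
grip_force: 0.0
```

Emit:
move_arm(
  increments=[0,0,0,0,0,0,0,0,0,0,0,0,0,0,0,0,0,0,0,0,0,0,0,0,0,0,0,0,0,0,0,0],
  grip=255,
)

```text
t: 8.05
eef_pos: [441.9, 126.3, 28.3]
eef_rot: [[0.078, 0.997, 0.001], [0.997, -0.078, 0.0], [0.0, 0.001, -1.0]]
ft_force: [-1.0, -0.2, 14.1]
finger_gap: 0.62
grip_force: 39.4
```

Emit:
move_arm(
  increments=[0,0,-0.01,0,0,0,-0.03,0,0,0,-0.05,0,0,0,-0.07,0,0,0,-0.085,0,0,0,-0.085,0,0,0,-0.085,0],
)

```text
t: 8.63
eef_pos: [441.8, 126.4, 113.4]
eef_rot: [[0.078, 0.997, 0.002], [0.997, -0.078, 0.001], [0.001, 0.002, -1.0]]
ft_force: [0.1, 0.2, -0.2]
finger_gap: 0.62
grip_force: 42.4
```

Run:
```python
from h import *
go(632.8,-44.5,40)
```

```text
t 8.63 tcp [441.8 126.4 113.4] yang -4.5 j [-0.41  0.81  0.1   2.05 -0.25  0.29 -0.17] gap 52.7 incr [-0.1555  0.2036  0.0736]
```

Emit:
move_arm(
  increments=[-0.009,0.012,0,0,-0.025,0.033,0,0,-0.042,0.055,0,0,-0.06,0.079,0,0,-0.078,0.102,0,0,-0.096,0.126,0,0,-0.114,0.149,0,0,-0.132,0.173,0,0,-0.147,0.192,0,0,-0.1555,0.2036,0,0,-0.1555,0.2036,0,0,-0.1555,0.2036,0,0],
)

```text
t: 9.63
eef_pos: [631.9, -45.1, 111.3]
eef_rot: [[0.079, 0.997, -0.001], [0.997, -0.079, 0.0], [0.0, -0.001, -1.0]]
ft_force: [-0.2, -0.3, -0.6]
finger_gap: 0.614
grip_force: 42.4
```

Run:
```python
from h import *
go(632.8,-44.5,41)
```

```text
t 9.63 tcp [631.9 -45.1 111.3] yang -4.5 j [-0.03  0.98  0.11  1.4  -0.13  0.77  0.05] gap 52.2 incr [0.0006 0.0009 0.0703]
```

Emit:
move_arm(
  increments=[0.0005,0.001,0.02,0,0.0005,0.001,0.04,0,0.0005,0.001,0.055,0,0.0005,0.001,0.065,0,0.0005,0.001,0.07,0,0.0005,0.001,0.071,0,0.0005,0.001,0.071,0,0.0005,0.001,0.071,0],
)

```text
t: 10.3
eef_pos: [633.7, -44.3, 42.1]
eef_rot: [[0.078, 0.997, 0.001], [0.997, -0.078, -0.0], [-0.0, 0.001, -1.0]]
ft_force: [-0.1, 0.5, -0.5]
finger_gap: 0.621
grip_force: 42.5
```

Emit:
move_arm(
  increments=[0,0,0,0,0,0,0,0,0,0,0,0,0,0,0,0,0,0,0,0,0,0,0,0],
  grip=0,
)

```text
t: 10.8
eef_pos: [633.4, -44.4, 41.3]
eef_rot: [[0.078, 0.997, -0.0], [0.997, -0.078, -0.0], [-0.0, -0.0, -1.0]]
ft_force: [0.9, 0.7, 0.2]
finger_gap: 1.0
grip_force: 0.0
```

Emit:
move_arm(
  increments=[0,0,-0.02,0,0,0,-0.045,0,0,0,-0.065,0,0,0,-0.072,0,0,0,-0.072,0],
)

```text
t: 11.22
eef_pos: [634.1, -44.4, 114.8]
eef_rot: [[0.078, 0.997, 0.002], [0.997, -0.078, -0.0], [-0.0, 0.002, -1.0]]
ft_force: [0.8, -0.3, -0.2]
finger_gap: 1.0
grip_force: 0.0
```

Run:
```python
from h import *
ring([632.8,-44.5,38]); go(460.5,-118.3,110)
```

```text
pred 279.0 236.0 face 278 236 world [632.5 -44.5  38. ] diam 48.6
t 11.27 tcp [633.5 -44.3 113.4] yang -4.5 j [-0.03  0.98  0.11  1.39 -0.13  0.77  0.05] gap 85.0 incr [-0.0873 -0.1667  0.0033]
```

Emit:
move_arm(
  increments=[-0.087,-0.1665,0.003,0,-0.087,-0.1665,0.003,0,-0.087,-0.1665,0.003,0,-0.087,-0.1665,0.003,0,-0.087,-0.1665,0.003,0,-0.087,-0.1665,0.003,0,-0.087,-0.1665,0.003,0,-0.087,-0.1665,0.003,0,-0.087,-0.1665,0.003,0],
)

```text
t: 12.02
eef_pos: [461.1, -117.5, 109.8]
eef_rot: [[0.077, 0.997, -0.0], [0.997, -0.077, 0.0], [0.0, -0.0, -1.0]]
ft_force: [1.1, 0.2, -0.9]
finger_gap: 0.998
grip_force: 0.0
```

Run:
```python
from h import *
q=ring([460.5,-118.3,26]); go(q[0],q[1],28)
```

```text
pred 280.0 233.0 face 282 236 world [ 461.4 -120.4   26. ] diam 38.6
t 12.07 tcp [ 461.1 -117.5  109.8] yang -4.4 j [ 0.16  0.82  0.05  1.99 -0.11  0.33  0.21] gap 85.1 incr [-0.0028  0.0005  0.0818]
```

Emit:
move_arm(
  increments=[-0.002,0,0.025,0,-0.002,0,0.05,0,-0.002,0,0.068,0,-0.002,0,0.078,0,-0.002,0,0.082,0,-0.002,0,0.082,0],
)

```text
t: 12.57
eef_pos: [460.4, -119.8, 27.9]
eef_rot: [[0.078, 0.997, -0.001], [0.997, -0.078, 0.0], [0.0, -0.001, -1.0]]
ft_force: [0.5, 0.9, 0.2]
finger_gap: 1.0
grip_force: 0.0
```

Emit:
move_arm(
  increments=[0,0,0,0,0,0,0,0,0,0,0,0,0,0,0,0,0,0,0,0,0,0,0,0,0,0,0,0,0,0,0,0,0,0,0,0],
  grip=255,
)

```text
t: 13.32
eef_pos: [460.8, -120.1, 29.2]
eef_rot: [[0.078, 0.997, 0.001], [0.997, -0.078, -0.0], [-0.0, 0.001, -1.0]]
ft_force: [-1.9, 1.4, 14.2]
finger_gap: 0.499
grip_force: 38.8
```

Emit:
move_arm(
  increments=[0,0,-0.01,0,0,0,-0.03,0,0,0,-0.05,0,0,0,-0.07,0,0,0,-0.085,0,0,0,-0.085,0,0,0,-0.085,0],
)

```text
t: 13.9
eef_pos: [460.7, -120.1, 114.3]
eef_rot: [[0.078, 0.997, 0.002], [0.997, -0.078, -0.0], [-0.0, 0.002, -1.0]]
ft_force: [-0.7, 0.0, -1.2]
finger_gap: 0.501
grip_force: 40.9
```

Run:
```python
from h import *
go(639.2,37.2,42)
```

```text
t 13.9 tcp [ 460.7 -120.1  114.3] yang -4.5 j [ 0.16  0.81  0.05  1.99 -0.11  0.34  0.21] gap 42.6 incr [0.1708 0.1655 0.0725]
```

Emit:
move_arm(
  increments=[0.01,0.01,0,0,0.028,0.027,0,0,0.048,0.047,0,0,0.069,0.067,0,0,0.09,0.087,0,0,0.111,0.107,0,0,0.132,0.127,0,0,0.152,0.147,0,0,0.166,0.16,0,0,0.171,0.1655,0,0,0.171,0.1655,0,0,0.171,0.1655,0,0],
)

```text
t: 14.9
eef_pos: [638.2, 37.2, 112.5]
eef_rot: [[0.078, 0.997, -0.001], [0.997, -0.078, -0.001], [-0.001, -0.001, -1.0]]
ft_force: [0.4, -0.1, -0.2]
finger_gap: 0.498
grip_force: 40.9
```

Run:
```python
from h import *
go(639.2,37.2,42)
```

```text
t 14.9 tcp [638.2  37.2 112.5] yang -4.5 j [-0.17  0.99  0.14  1.37 -0.17  0.79 -0.05] gap 42.4 incr [0.0001 0.0011 0.0705]
```

Emit:
move_arm(
  increments=[0,0.0005,0.02,0,0,0.0005,0.04,0,0,0.0005,0.055,0,0,0.0005,0.065,0,0,0.0005,0.07,0,0,0.0005,0.071,0,0,0.0005,0.071,0,0,0.0005,0.071,0],
)

```text
t: 15.57
eef_pos: [639.6, 37.3, 43.1]
eef_rot: [[0.078, 0.997, 0.001], [0.997, -0.078, -0.0], [-0.0, 0.001, -1.0]]
ft_force: [0.4, 0.2, -0.0]
finger_gap: 0.5
grip_force: 40.9
```

Emit:
move_arm(
  increments=[0,0,0,0,0,0,0,0,0,0,0,0,0,0,0,0,0,0,0,0,0,0,0,0],
  grip=0,
)

```text
t: 16.07
eef_pos: [639.3, 37.4, 42.3]
eef_rot: [[0.078, 0.997, -0.0], [0.997, -0.078, -0.0], [-0.0, -0.0, -1.0]]
ft_force: [-0.2, -0.3, 0.2]
finger_gap: 0.998
grip_force: 0.0
```

Emit:
move_arm(
  increments=[0,0,-0.02,0,0,0,-0.045,0,0,0,-0.065,0,0,0,-0.072,0,0,0,-0.072,0],
)

```text
t: 16.48
eef_pos: [640.0, 37.5, 115.8]
eef_rot: [[0.078, 0.997, 0.002], [0.997, -0.078, 0.0], [0.0, 0.002, -1.0]]
ft_force: [-0.2, 0.1, 0.6]
finger_gap: 1.003
grip_force: 0.0
```

Run:
```python
from h import *
ring([639.2,37.2,38]); go(474,0,110)
```

```text
pred 280.0 236.0 face 278 235 world [638.3  37.8  38. ] diam 38.5
t 16.53 tcp [639.4  37.5 114.3] yang -4.5 j [-0.17  0.99  0.14  1.37 -0.17  0.79 -0.05] gap 84.8 incr [-0.0503 -0.162   0.0043]
```

Emit:
move_arm(
  increments=[-0.05,-0.162,0.004,0,-0.05,-0.162,0.004,0,-0.05,-0.162,0.004,0,-0.05,-0.162,0.004,0,-0.05,-0.162,0.004,0,-0.05,-0.162,0.004,0,-0.05,-0.162,0.004,0,-0.05,-0.162,0.004,0,-0.05,-0.162,0.004,0],
)

```text
t: 17.28
eef_pos: [474.5, 0.5, 109.8]
eef_rot: [[0.078, 0.997, -0.0], [0.997, -0.078, -0.0], [-0.0, -0.0, -1.0]]
ft_force: [-0.8, 0.5, 0.1]
finger_gap: 1.001
grip_force: 0.0
```

Run:
```python
from h import *
q=ring([474.5,0,26]); go(q[0],q[1],29)
```

```text
pred 282.0 232.0 face 282 234 world [474.5  -1.   26. ] diam 28.3
t 17.33 tcp [474.4   0.5 109.9] yang -4.5 j [-0.11  0.82  0.08  2.   -0.18  0.33  0.04] gap 85.2 incr [-0.0014  0.0003  0.0809]
```

Emit:
move_arm(
  increments=[-0.001,0,0.025,0,-0.001,0,0.05,0,-0.001,0,0.068,0,-0.001,0,0.077,0,-0.001,0,0.081,0,-0.001,0,0.081,0],
)

```text
t: 17.83
eef_pos: [473.8, -0.7, 29.0]
eef_rot: [[0.078, 0.997, -0.001], [0.997, -0.078, -0.0], [-0.0, -0.001, -1.0]]
ft_force: [0.0, 0.9, 0.0]
finger_gap: 0.999
grip_force: 0.0
```

Emit:
move_arm(
  increments=[0,0,0,0,0,0,0,0,0,0,0,0,0,0,0,0,0,0,0,0,0,0,0,0,0,0,0,0,0,0,0,0,0,0,0,0,0,0,0,0],
  grip=255,
)

```text
t: 18.67
eef_pos: [474.1, -0.7, 30.0]
eef_rot: [[0.078, 0.997, 0.001], [0.997, -0.078, -0.0], [0.0, 0.001, -1.0]]
ft_force: [-1.4, -0.3, 12.1]
finger_gap: 0.383
grip_force: 38.7
```

Emit:
move_arm(
  increments=[0,0,-0.01,0,0,0,-0.03,0,0,0,-0.05,0,0,0,-0.07,0,0,0,-0.085,0,0,0,-0.085,0,0,0,-0.085,0],
)

```text
t: 19.25
eef_pos: [474.1, -0.6, 115.3]
eef_rot: [[0.078, 0.997, 0.002], [0.997, -0.078, 0.0], [0.0, 0.002, -1.0]]
ft_force: [0.5, 0.6, 0.1]
finger_gap: 0.38
grip_force: 39.9
```

Run:
```python
from h import *
go(645.5,119,43)
```

```text
t 19.25 tcp [474.1  -0.6 115.3] yang -4.5 j [-0.11  0.81  0.08  2.   -0.18  0.34  0.04] gap 32.3 incr [0.1326 0.1614 0.0726]
```

Emit:
move_arm(
  increments=[0.008,0.01,0,0,0.022,0.027,0,0,0.038,0.046,0,0,0.055,0.067,0,0,0.072,0.088,0,0,0.089,0.108,0,0,0.106,0.129,0,0,0.12,0.146,0,0,0.13,0.158,0,0,0.1325,0.1615,0,0,0.1325,0.1615,0,0,0.1325,0.1615,0,0],
)

```text
t: 20.25
eef_pos: [644.5, 118.0, 113.7]
eef_rot: [[0.079, 0.997, -0.001], [0.997, -0.079, -0.001], [-0.001, -0.001, -1.0]]
ft_force: [0.0, -1.0, -0.3]
finger_gap: 0.384
grip_force: 39.9
```

Run:
```python
from h import *
go(645.5,119,43)
```

```text
t 20.25 tcp [644.5 118.  113.7] yang -4.5 j [-0.31  1.01  0.18  1.3  -0.2   0.84 -0.15] gap 32.6 incr [0.0011 0.001  0.0707]
```

Emit:
move_arm(
  increments=[0.001,0.0005,0.02,0,0.001,0.0005,0.04,0,0.001,0.0005,0.055,0,0.001,0.0005,0.065,0,0.001,0.0005,0.07,0,0.001,0.0005,0.071,0,0.001,0.0005,0.071,0,0.001,0.0005,0.071,0],
)

```text
t: 20.92
eef_pos: [646.1, 119.6, 44.2]
eef_rot: [[0.078, 0.997, 0.001], [0.997, -0.078, 0.0], [0.0, 0.001, -1.0]]
ft_force: [0.1, 0.3, -0.3]
finger_gap: 0.382
grip_force: 39.9
```

Emit:
move_arm(
  increments=[0,0,0,0,0,0,0,0,0,0,0,0,0,0,0,0,0,0,0,0,0,0,0,0],
  grip=0,
)

```text
t: 21.42
eef_pos: [645.8, 119.7, 43.3]
eef_rot: [[0.078, 0.997, -0.0], [0.997, -0.078, -0.0], [-0.0, -0.0, -1.0]]
ft_force: [-0.2, -0.4, 0.4]
finger_gap: 0.999
grip_force: 0.0
```

Emit:
move_arm(
  increments=[0,0,-0.02,0,0,0,-0.045,0,0,0,-0.08,0,0,0,-0.11,0,0,0,-0.14,0,-0.08,-0.1,-0.14,0,-0.08,-0.1,-0.14,0,-0.08,-0.1,-0.14,0,-0.08,-0.1,-0.14,0,-0.08,-0.1,-0.14,0,-0.08,-0.1,-0.14,0],
)

```text
t: 22.33
eef_pos: [540.2, 47.8, 183.7]
eef_rot: [[0.079, 0.997, 0.001], [0.997, -0.079, 0.0], [0.0, 0.001, -1.0]]
ft_force: [0.5, 0.4, 0.0]
finger_gap: 1.001
grip_force: 0.0
```

Run:
```python
from h import *
c=im("top"); save(c,"t9.png",(180,100,460,310),2.5)
for p in([626.1,-126.5,38],[632.8,-44.4,38],[639,37.2,38],[645.5,118.9,38]): print(((proj(c,p)-[180,100])*2.5).round(1))
c=im("side"); save(c,"s9.png",(260,150,460,400),2.4)
```

```text
[416.3  89.3]
[315.4  97.1]
[214.8 105.4]
[113.7 113.4]
```

View pics/t9.png

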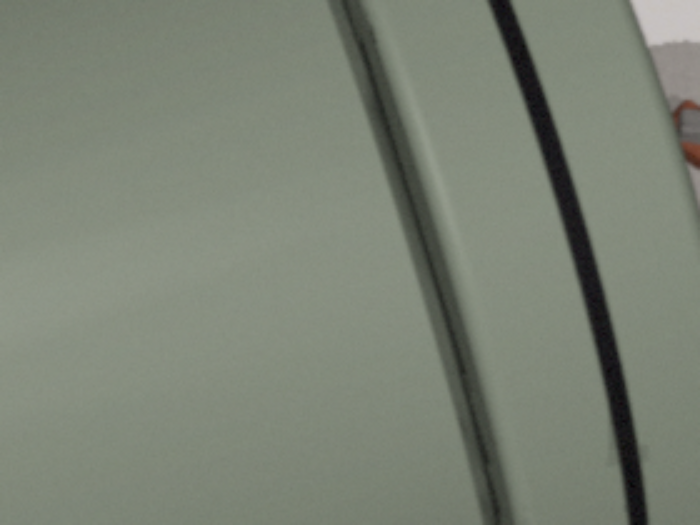

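View pics/s9.png

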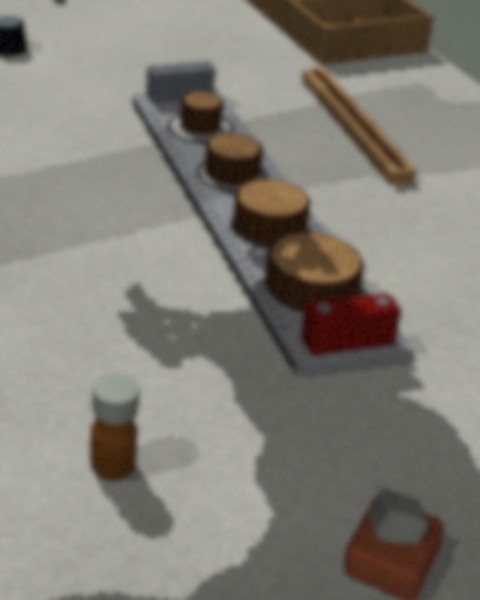

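The arm blocks the top view. The side view shows all four discs flat on their marks, largest at the red stop, with the smallest at (202,110) and its mark ring showing evenly around it. The vial is upright at (115,425) and the gripper is clear, so I hand it in.

```bash
python3 -c "
from plant import job; print(job.finish_job())"
```

```text
the job is handed in; nothing more can be done
None
```

I laid all four discs flat on their marks, ring faces up, largest at the red stop down to smallest at the grey one, left the vial standing, and handed the job in after about 22 s; no verdict came back, and I checked the smallest disc's centring only by eye in the side view.

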